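# Tighten the shingle clamp with its reversible ratchet

### The job

A shingle blank lies loose in the bench clamp, and the clamp's ratchet is set to open. Flip the pawl's thumb lever over so that it leans towards the jaws, then swing the handle back and forth until the sliding jaw holds the blank against the dog with a gentle 10 to 25 newtons, let go and leave it clamped like that with the pawl still flipped; the soft wood must never be pressed with more than about 30 newtons. Move wheel and jaw only by the handle, and leave the other things on the bench alone.

Things in the scene. Friction and masses are not known exactly. Their poses are not given: they have to be found in the camera images.
- clamp: Bench clamp: fixed light-wood bed 240 x 410 x 30 mm. Origin on the bench surface, under the vertical axis of the ratchet wheel; z up, +y along the bed towards the jaw and dog, the handle's knob on the -x side. Turned up to 0.35 rad.
- wheel: Steel ratchet wheel, 114 mm across, 24 upright teeth, tooth tops 77 mm above the bench; origin as the clamp's. It turns on the vertical axis and drives the jaw by rack and pinion: counter-clockwise from above closes the jaw, 25 mm per rad. A brake (0.75 N m) holds it where it is left, so the clamp stays tight when the handle is let go.
- handle (a joint): Swing of the ratchet handle about the wheel's axis, rad; positive is counter-clockwise from above, stops at -0.55 and +0.55. At 0 its knob arm points to the clamp's -x. It stays where it is left. With the pawl flipped, its positive swing tightens and its negative swing clicks back idle; up to 0.27 rad of a stroke may be lost before the pawl meets a tooth.
- handle_knob (a point): Centre (half-way up) of the handle's upright round dark-wood knob: 24 mm diameter, foot 102 mm and top 154 mm above the bench, 140 mm from the wheel's axis, spinning freely on a pin at the end of the handle's 20 mm wide steel bar. Driving the wheel with the jaw free takes about 6 N sideways at the knob (some 4.3 N remain when paused mid-stroke); every 10 N of clamping force adds about 1.8 N.
- pawl (a joint): Lean of the direction pawl's thumb lever, rad: 0 upright, stops at -0.55 and +0.55. It tips across the handle's arm. Top-heavy, it drops to either side once past upright and rests at 0.3 (nose on a tooth) to 0.55 (between teeth). Negative as found: leaning away from the jaw, handle drives clockwise (opens). Positive: leaning towards the jaw, handle drives counter-clockwise (tightens).
- pawl_knob (a point): Centre of the 20 mm steel ball on top of the thumb lever, 50 mm above the lever's level pin. The pin lies along the handle, 97 mm above the bench, on the handle's tail: 42 mm from the wheel's axis, on the side opposite the handle's knob. Less than 1 N sideways on the ball tips the lever over.
- jaw: Dark-wood sliding jaw, moved along the clamp's +y, with a black pad, 80 x 8 x 24 mm, sprung at 6 N per mm (6 mm of give). Its origin lies at the clamp's origin when fully open, as found, and shifts along +y with it; the unpressed pad face is 100 mm from this origin along +y and centred 50 mm along +x, 32 to 56 mm above the bench.
- dog: Fixed stop: dark-wood block 90 x 22 x 26 mm on the bed, long side along the clamp's x. Origin at the centre of its underside; the face the blank comes against is 11 mm from it on the clamp's -y side.
- blank: Light-wood shingle blank, 180 (clamp's x) x 80 (y) x 16 mm, 0.13 kg, flat and loose on the bed between jaw and dog. Origin at the centre of its underside. The gaps on its two sides add up to 30 to 48 mm.
- mallet: Bystander: wooden mallet 260 mm long lying on the bench to the right; leave it alone.
- tin: Bystander: metal tin, 70 mm across and 75 mm tall, standing on the bench to the right; leave it alone.
- offcut: Bystander: spare piece of shingle, 70 x 160 x 16 mm, lying on the bench to the left; leave it alone.
There are look-alikes about, which are no part of the job. Leave any pink look-alike of the blank alone.

How it is judged:
On the way, in this order (a step that is already met when the one before it is completed fails the run):
1. the pawl is flipped to its tightening side (value of joint pawl above 0.1 rad), for 0.2 s.
2. the jaw presses the blank against the dog (contact force between jaw and blank above 8 N and contact force between blank and dog above 6 N and value of joint pawl above 0.1 rad), for 0.2 s.
At the end, for the whole second after the job is handed in: The blank lies flat (within 0.12 rad) and still between jaw and dog, the jaw pressing it with 8 to 28 N and the blank bearing on the dog with more than 6 N; the pawl still leans to the tightening side (joint above 0.1 rad) (all of step 2 and contact force between jaw and blank below 28 N and linear speed of blank below 0.01 m/s and angle between blank's own z axis and vertical below 0.12 rad); the robot touches nothing.
It fails at once if the blank is pressed by the jaw with more than 35 N (contact force between jaw and blank above 35 N).
It fails at once if the robot pushes the jaw, the wheel or the blank itself (more than 2 N) (contact force between any of the fingers, the arm and jaw above 2 N or contact force between any of the fingers, the arm and wheel above 2 N or contact force between any of the fingers, the arm and blank above 2 N).
It fails at once if a bystander is moved by more than 20 mm (distance of any of mallet, tin, offcut from where it was at the start of the episode above 0.02 m).
It also fails if it takes over 72 s, if anything falls off the work surface, if the arm or the gripper's body presses on something with over 40 N, if the wrist force passes 120 N, or if a joint passes its speed limit or range.

### The arm

A 7-joint arm with a two-finger parallel gripper is mounted at the origin on the work surface. World frame = base frame: x ahead of the robot, y to its left, z up, the work surface at z = 0. Lengths are in m, angles in rad, forces in N, time in s.
With the tool pointing down it reaches from about 0.4 to 0.85 m from the base axis. Payload 4.5 kg.
Tool frame: the origin (TCP) lies at the very end of the fingers, on their centre line; the grasp point (between the pads) lies 19 mm behind it; z points along the fingers, y is the direction in which the jaws open and shut (so a half turn about z gives the same grasp; the last joint's range is limited). The gripper opens to 85 mm and grips with 20 to 120 N. Pads are 22 mm wide; open, the fingers measure 114 mm over their backs; the gripper's body (76 mm by 85 mm) begins 54 mm behind the grasp point. The pads swing forward as they close: fully open they stand 13 mm farther back than shut.
Start: joints at [1.307, 0.689, -0.195, 1.565, 0.157, 0.902, -0.215], TCP at [0.183, -0.598, 0.231] pointing down, gripper open.
Joint ranges: [-3.01, 3.01], [-0.46, 2.08], [-1.47, 1.51], [0.13, 2.56], [-1, 4.14], [0.04, 2.09], [-2.66, 2.66]. Speed limits (rad/s): [2.57, 2.57, 3.14, 3.14, 3.14, 3.14, 3.14].

### API

Orientations are given as a unit quaternion [w, x, y, z].
In Python, from station import manip gives the robot as it stands. The module is installed in compiled form; this text tells all that it offers.
- The arm moves only by the tool carry_out, never from a script. Its argument "commands" is a list of rows, each a list of 3 entries, a list of its own where there are three numbers: the finger opening in cm, from 0 to 8.54, then the shift along the world's x, y, z in cm, then the turn about the world's z in degrees. In form: [[hand, [x, y, z], turn], ...]. A call has 1 to 20 rows; each row shifts and turns the commanded pose from where the row before left it; what a row does not reach is not made up. A row lasts 1/12 s, in which the tool goes at most 41.7 mm and 7.16 degrees, less where a joint would pass 70% of its speed; a pose out of reach is approached as far as the arm can. A call with a gripper value outside its range is refused whole. The fingers move at their own pace and stop on an object; "newtons" is the grip in N (left out, the last holds). Time passes only in rows, so rows that do not move let the fingers close. It gives the time, the measured TCP pose, the force and the opening at its end, in the units of the state.
- manip.get_obs(): the state, without advancing time (a new reading comes with each control period).
- manip.get_image(name): name is "scene" or "top" or "wrist"; returns a dict with "color" (400x640x3 uint8, blue, green, red), "range_z" (400x640 float32, m along the optical axis (not along the pixel's ray), 0 where there is no reading), "K" (3x3 intrinsics, pixels), "R" (3x3) and "t" (3): a world point X has camera coordinates R X + t; the wrist camera has in their place "mount" (4x4, takes a point from camera to tool coordinates, whose origin is the TCP and whose axes are the flange's). Camera axes: x right, y down, z forward; pixel columns grow to the right and rows downward; lengths in m; the calibration is good to about 2 mm. A picture is of the moment at which its call begins: read the wrist's pose just before it.
- manip.close_job(): hands the job in, once; it reports no verdict.
The state is a dict: "time": time; "joint_positions": joint angles; "dq": joint speeds; "effort": joint torques, N m; "tool_pos": TCP position; "orientation": TCP orientation; "wrist_force": force on the tool from outside, world axes, zero at the start; "torque": the same for the moment, N m; "gripper_width": opening from 0.0 (shut) to 1.0 (fully open).
Only numpy, scipy, OpenCV 4.12 (cv2) and the standard library are available. Lean on these libraries where they do the work, as an engineer would, in place of code of your own. Each camera call takes 0.05 s, during which the arm holds its last target.

## Working session

There is one attempt and no reset: what is moved stays moved. The work goes in short steps, Python scripts to look and compute and a tool call to move; the robot and the scene stay as the last step left them, time stands still between calls to the robot, and variables do not carry over. Pictures are saved under pics/ and viewed, and the job is handed in when it is done.

Besides the shell and the picture viewer there is one more tool, called after ">>>" as name(argument=value, ...), one argument or row to a line, values as JSON. carry_out: Moves the arm, as the interface text tells. Its arguments: {"type":"object","properties":{"commands":{"type":"array"},"newtons":{"type":"number"}},"required":["commands"]}

```bash
mkdir -p pics; python3 - <<'E'
from station import manip
import cv2,numpy as np
o=manip.get_obs(); print({k:np.round(v,3) for k,v in o.items()})
for n in ["scene","top"]:
    d=manip.get_image(n); cv2.imwrite(f"pics/{n}0.png",d["color"]); np.savez(f"{n}0.npz",**d)
    print(n,d["K"],d["R"],d["t"])
E
```

```text
{'time': np.float64(0.0), 'joint_positions': array([ 1.307,  0.69 , -0.195,  1.566,  0.157,  0.902, -0.215]), 'dq': array([-0.001,  0.001, -0.   , -0.   ,  0.   ,  0.001, -0.   ]), 'effort': array([ 0.0000e+00, -5.3961e+01, -1.2660e+00, -1.5854e+01,  9.0000e-03,
        1.0000e-02,  0.0000e+00]), 'tool_pos': array([ 0.183, -0.597,  0.23 ]), 'orientation': array([-0.001,  0.989,  0.148, -0.   ]), 'wrist_force': array([ 0.067, -0.015,  0.686]), 'torque': array([ 0.028, -0.006, -0.037]), 'gripper_width': np.float64(0.999)}
scene [[483.88939747   0.         326.28283229]
 [  0.         483.88939747 200.34063468]
 [  0.           0.           1.        ]] [[-0.43051207  0.90256745 -0.00559897]
 [ 0.77744901  0.36766681 -0.51028831]
 [-0.45851106 -0.22403819 -0.85998517]] [ 0.22645095 -0.36433659  1.79746693]
top [[431.26188209   0.         321.28148649]
 [  0.         431.26188209 197.88437741]
 [  0.           0.           1.        ]] [[ 0.01789772 -0.99982246 -0.00589206]
 [-0.99761365 -0.01746454 -0.06679813]
 [ 0.06668337  0.00707354 -0.99774911]] [0.01933696 0.55039417 1.34643751]
```

View pics/scene0.png

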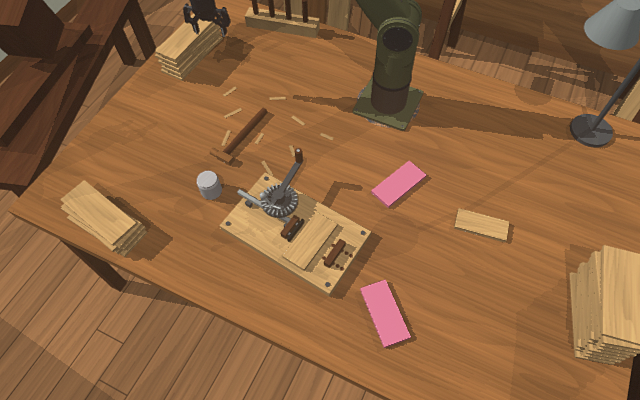

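View pics/top0.png

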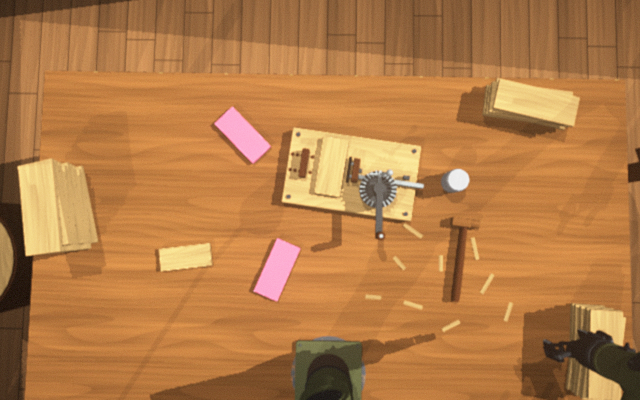

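```bash
python3 - <<'E'
import cv2,numpy as np
a=np.load("top0.npz");c=a["color"][115:250,270:480];cv2.imwrite("pics/t1.png",cv2.resize(c,None,fx=3.8,fy=3.8,interpolation=cv2.INTER_CUBIC))
b=np.load("scene0.npz");c=b["color"][140:300,190:390];cv2.imwrite("pics/s1.png",cv2.resize(c,None,fx=3.75,fy=3.75,interpolation=cv2.INTER_CUBIC))
E
```

```text
(no output)
```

View pics/t1.png

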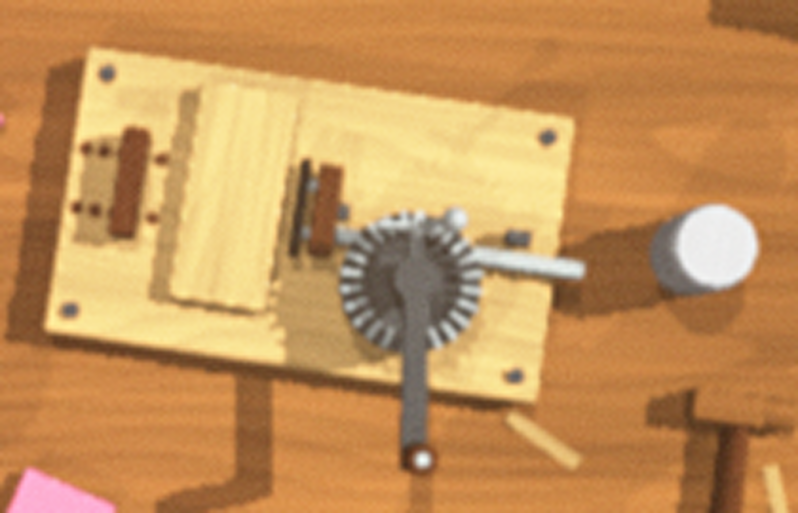

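View pics/s1.png

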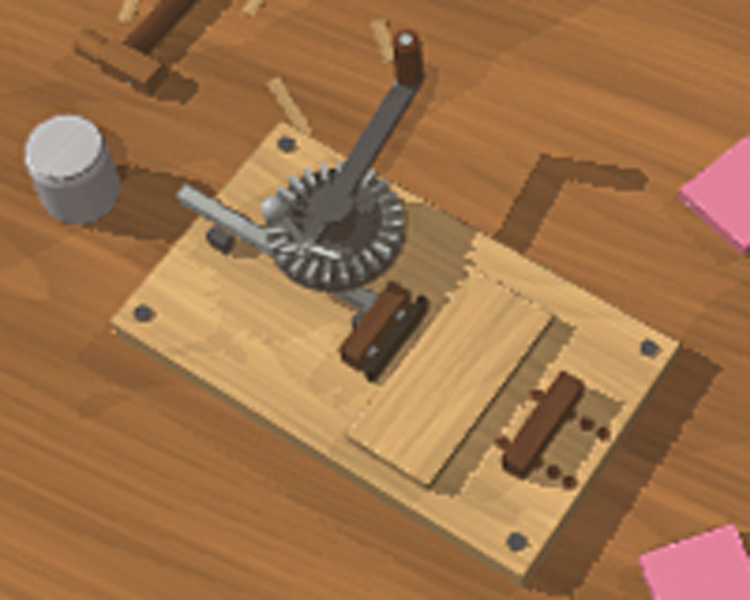

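```bash
cat > h.py <<'E'
import numpy as np
def ray(d,u,v,z):
    K,R,t=d["K"],d["R"],d["t"]
    C=-R.T@t; r=R.T@np.linalg.inv(K)@np.array([u,v,1.]); return C+r*(z-C[2])/r[2]
T=lambda d,p,z: ray(d,p[0]/3.8+270-.4,p[1]/3.8+115-.4,z)
S=lambda d,p,z: ray(d,p[0]/3.75+190-.4,p[1]/3.75+140-.4,z)
E
python3 - <<'E'
from h import *
a=np.load("top0.npz");b=np.load("scene0.npz")
cs=np.array([T(a,p,.03) for p in [(90,48),(575,118),(540,403),(45,330)]]);print(cs.round(4))
cs2=np.array([S(b,p,.03) for p in [(525,580),(113,325),(282,123),(680,345)]]);print(cs2.round(4))
for c in(cs,cs2):
  d=c[0]-c[1];e=c[3]-c[2];print(np.linalg.norm(d),np.linalg.norm(e),np.arctan2(-d[0],d[1]),np.arctan2(-e[0],e[1]), c.mean(0))
print("knob",T(a,(422,459),.154),S(b,(405,40),.154))
for z in(.13,.14,.145,.148):print("ball",z,T(a,(457,217),z),S(b,(270,210),z))
print("wheel",T(a,(411,281),.077), S(b,(335,222),.077))
print("hub",T(a,(413,275),.1))
E
```

```text
[[ 0.7724  0.1219  0.03  ]
 [ 0.7201 -0.2828  0.03  ]
 [ 0.4829 -0.2547  0.03  ]
 [ 0.5358  0.1538  0.03  ]]
[[ 0.7739  0.129   0.03  ]
 [ 0.7211 -0.2733  0.03  ]
 [ 0.4851 -0.2451  0.03  ]
 [ 0.5374  0.1579  0.03  ]]
0.40802243120712395 0.41186315384014227 -0.1285255854356811 -0.12888897013098605 [ 0.62778277 -0.06544234  0.03      ]
0.40566750392080786 0.4064748080059261 -0.1304916612980878 -0.12904920899067696 [ 0.62937079 -0.05787594  0.03      ]
knob [ 0.43744737 -0.14185273  0.154     ] [ 0.43672361 -0.13988731  0.154     ]
ball 0.13 [ 0.62247509 -0.17021904  0.13      ] [ 0.61604694 -0.16969326  0.13      ]
ball 0.14 [ 0.62116718 -0.16870226  0.14      ] [ 0.62082991 -0.16561607  0.14      ]
ball 0.145 [ 0.62051323 -0.16794387  0.145     ] [ 0.6232214  -0.16357747  0.145     ]
ball 0.148 [ 0.62012086 -0.16748883  0.148     ] [ 0.6246563  -0.16235431  0.148     ]
wheel [ 0.57740776 -0.14198179  0.077     ] [ 0.57786786 -0.13708129  0.077     ]
hub [ 0.58006408 -0.14065617  0.1       ]
```

```bash
python3 - <<'E'
from h import *
a=np.load("top0.npz");b=np.load("scene0.npz")
y=-.129;W=np.array([.577,-.140])
ax=np.array([np.cos(y),np.sin(y)]);ay=np.array([-np.sin(y),np.cos(y)])
def c(p):return np.round([(p[:2]-W)@ax,(p[:2]-W)@ay],4)
for n,p,z in [("dog top R",(150,130),.056),("dog topR low",(138,238),.056),("pad face top",(303,160),.056),("pad face low",(291,250),.056),("bl R",(300,92),.046),("blL",(203,84),.046),("bl L low",(172,298),.046),("blRlow",(270,312),.046),("bar mid",(413,400),.1)]:
  print(n,c(T(a,p,z)))
for n,p,z in [("dogface", (560,373),.056),("dogface2",(503,463),.056),("padface",(427,297),.056),("padface2",(375,380),.056)]: print(n,c(S(b,p,z)))
m=lambda h:W+.14*np.array([np.cos(y+np.pi+h),np.sin(y+np.pi+h)])
for h in(-.5,-.25,0,.129,.25,.5):print(h,m(h).round(4))
E
```

```text
dog top R [0.0944 0.2234]
dog topR low [0.0053 0.2199]
pad face top [0.0881 0.0964]
pad face low [0.0137 0.0955]
bl R [0.1453 0.1065]
blL [0.1403 0.1865]
bl L low [-0.0383  0.1857]
blRlow [-0.038   0.1049]
bar mid [-0.0938 -0.0137]
dogface [0.0083 0.2275]
dogface2 [0.098  0.2315]
padface [0.0087 0.0993]
padface2 [0.0933 0.1068]
-0.5 [ 0.4638 -0.0576]
-0.25 [ 0.4469 -0.0882]
0 [ 0.4382 -0.122 ]
0.129 [ 0.437 -0.14 ]
0.25 [ 0.438  -0.1569]
0.5 [ 0.4465 -0.1908]
```

>>> carry_out(
  commands=[
    [0,[2.7,2.3,0],-1],
    [0,[2.7,2.3,0],-1],
    [0,[2.7,2.3,0],-1],
    [0,[2.7,2.3,0],-1],
    [0,[2.7,2.3,0],-1],
    [0,[2.7,2.3,0],-1],
    [0,[2.7,2.3,0],-1],
    [0,[2.7,2.3,0],-1],
    [0,[2.7,2.3,0],-1],
    [0,[2.7,2.3,0],-1],
    [0,[2.7,2.3,0],-1],
    [0,[2.7,2.3,0],-1],
    [0,[2.7,2.3,0],-1],
    [0,[2.7,2.3,0],-1],
    [0,[2.7,2.3,0],-1],
    [0,[2.7,2.3,0],-1],
    [0,[0.6,0.9,0],-1],
    [0,[0,0,0],0],
    [0,[0,0,0],0],
  ],
)

```text
time: 1.68
tool_pos: [0.6209, -0.2202, 0.2306]
orientation: [0.0, 1.0, 0.001, -0.001]
wrist_force: [-0.4, -0.5, 0.6]
gripper_width: -0.005
```

>>> carry_out(
  commands=[
    [0,[0,0,-3],0],
    [0,[0,0,-3],0],
    [0,[0,0,-2.5],0],
    [0,[0,0,-1],0],
    [0,[0,0,0],0],
  ],
)

```text
time: 2.1
tool_pos: [0.618, -0.2221, 0.1337]
orientation: [-0.0, 1.0, -0.001, -0.003]
wrist_force: [-0.6, -0.2, -0.5]
gripper_width: 0.001
```

```bash
cat > pic.py <<'E'
import sys
from station import manip
import cv2
n,tag=sys.argv[1:3]; d=manip.get_image(n); c=d["color"]
if n=="top": c=cv2.resize(c[115:250,270:480],None,fx=3.8,fy=3.8,interpolation=cv2.INTER_CUBIC)
if n=="scene": c=cv2.resize(c[140:300,190:390],None,fx=3.75,fy=3.75,interpolation=cv2.INTER_CUBIC)
cv2.imwrite(f"pics/{tag}.png",c)
E
python3 pic.py top t2; python3 pic.py scene s2
```

```text
(no output)
```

View pics/s2.png

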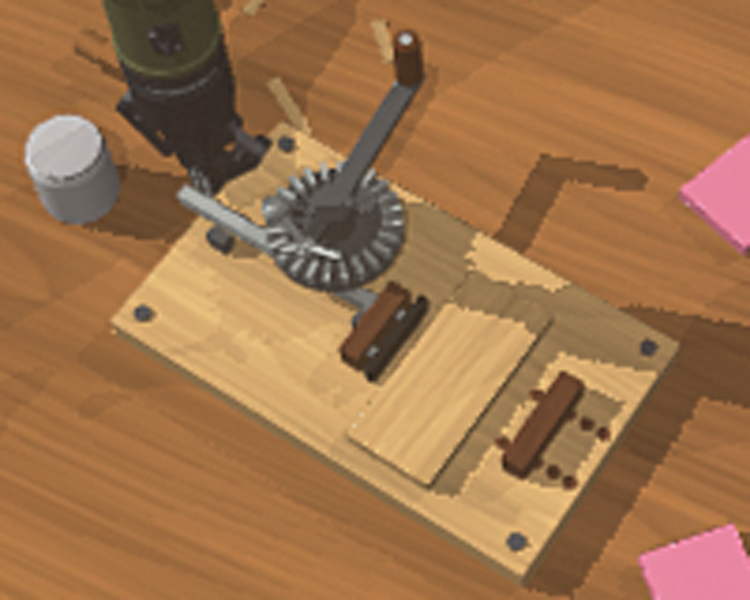

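View pics/t2.png

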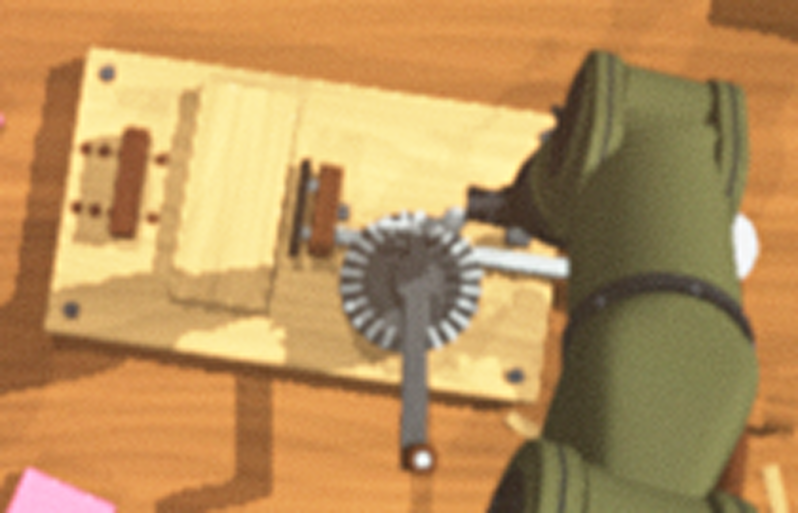

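>>> carry_out(
  commands=[
    [0,[0.2,1,0],0],
    [0,[0,1,0],0],
    [0,[0,1,0],0],
    [0,[0,0.8,0],0],
    [0,[0,0.8,0],0],
    [0,[0,0.8,0],0],
    [0,[0,0.8,0],0],
    [0,[0,0.5,0],0],
    [0,[0,0,0],0],
    [0,[0,0,0],0],
  ],
)

```text
time: 3.03
tool_pos: [0.6229, -0.1522, 0.1359]
orientation: [-0.0, 1.0, 0.001, -0.001]
wrist_force: [0.5, -0.8, 0.0]
gripper_width: -0.002
```

```bash
python3 pic.py top t3; python3 pic.py scene s3
```

```text
(no output)
```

View pics/s3.png

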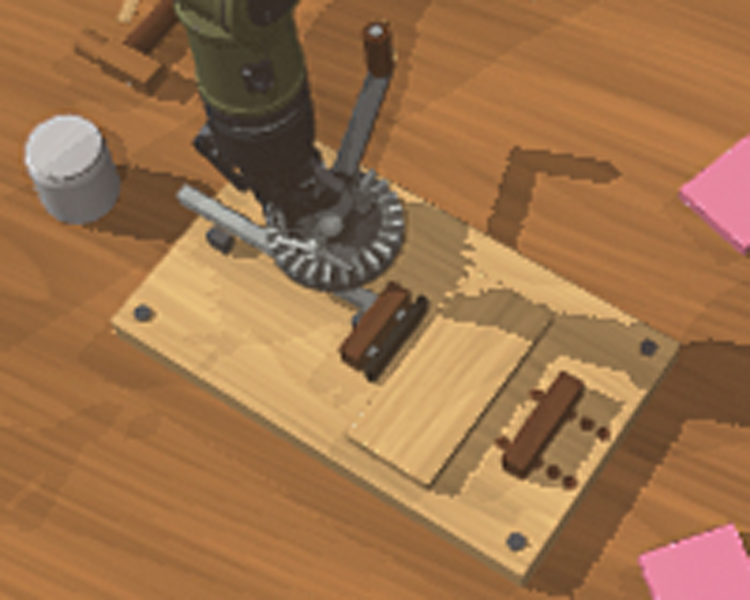

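View pics/t3.png

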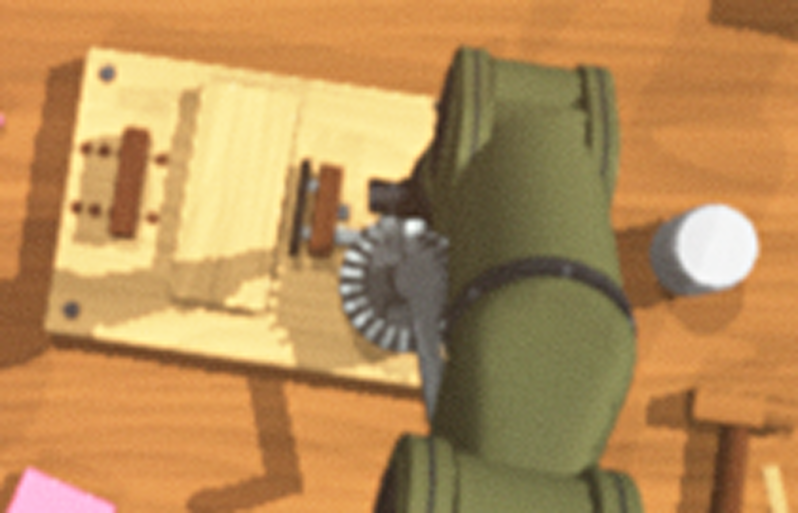

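```bash
python3 - <<'E'
from h import *
a=np.load("top0.npz");b=np.load("scene0.npz");W=np.array([.577,-.14])
k=S(b,(377,30),.154)[:2];d=k-W;print(k,np.linalg.norm(d))
h=np.arctan2(d[1],d[0])%(2*np.pi)-np.pi+.129;print("h",h)
pin=W-.042*d/np.linalg.norm(d);t=np.array([-d[1],d[0]])/np.linalg.norm(d)
for z in(.138,.145):
  q=T(a,(412,226),z)[:2];print(pin,q,(q-pin)@t, np.linalg.norm(q-W))
  q=S(b,(330,225),z)[:2];print(q,(q-pin)@t)
E
```

```text
[ 0.43749549 -0.16554377] 0.14182380652807794
h 0.3100974239034531
[ 0.61831316 -0.13243542] [ 0.61394009 -0.13480339] 0.001541624091018121 0.03730382015806057
[ 0.61175035 -0.11703169] -0.016333842283231956
[ 0.61831316 -0.13243542] [ 0.61306675 -0.13393437] 0.0005295156737647667 0.036573250538814696
[ 0.61514492 -0.11446037] -0.0182517197367471
```

>>> carry_out(
  commands=[
    [0,[0,-1,0],0],
    [0,[0,-2,0],0],
    [0,[0,-2,0],0],
    [0,[0,-2,2],0],
    [0,[0,-2,4],0],
    [0,[-3,-2,3],0],
    [0,[0,0,0],0],
  ],
)

```text
time: 3.72
tool_pos: [0.5944, -0.2701, 0.2261]
orientation: [0.005, 1.0, -0.005, 0.003]
wrist_force: [-1.0, -0.9, 0.2]
gripper_width: -0.001
```

```bash
python3 pic.py top t4; python3 pic.py scene s4
```

```text
(no output)
```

View pics/s4.png

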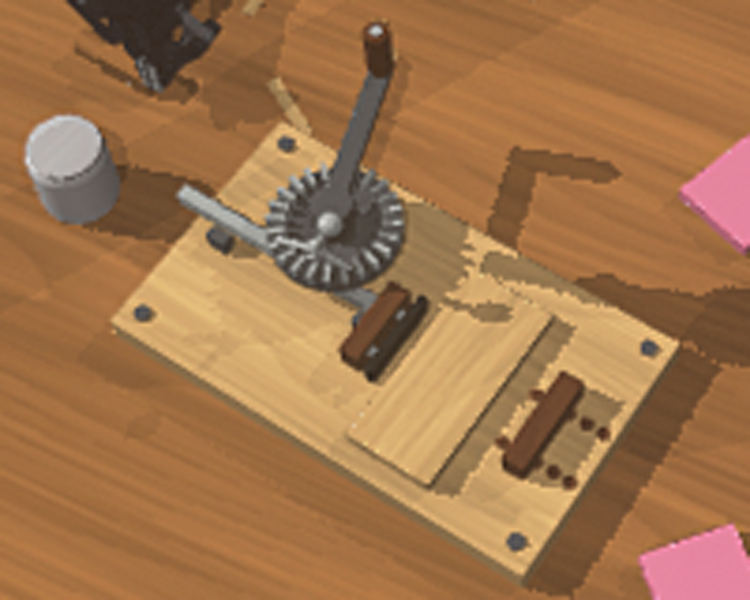

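View pics/t4.png

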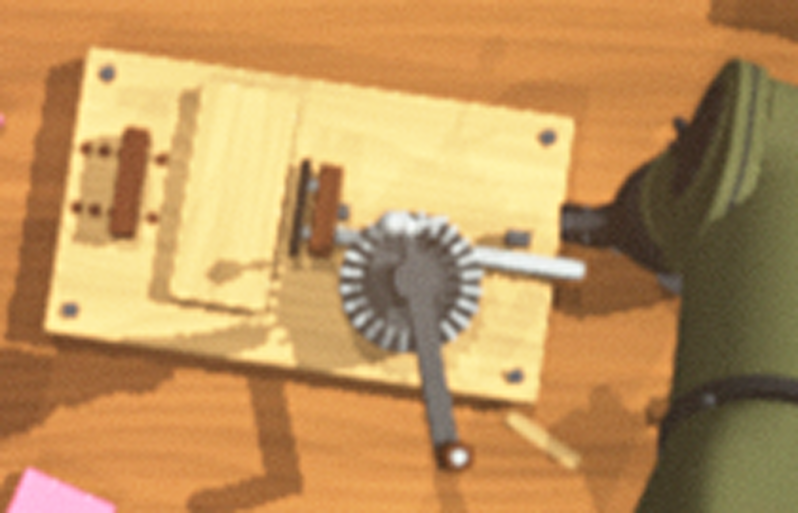

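>>> carry_out(
  commands=[
    [3.4,[-2.6,1.7,0],1.7],
    [3.4,[-2.6,1.7,0],1.7],
    [3.4,[-2.6,1.7,0],1.7],
    [3.4,[-2.6,1.7,0],1.7],
    [3.4,[-2.6,1.7,0],1.7],
    [3.4,[-2.7,1.9,0],1.8],
    [3.4,[0,0,0],0],
    [3.4,[0,0,0],0],
    [3.4,[0,0,-1],0],
    [3.4,[0,0,-2],0],
    [3.4,[0,0,-1.6],0],
    [3.4,[0,0,0],0],
  ],
)

```text
time: 4.82
tool_pos: [0.4395, -0.1556, 0.1715]
orientation: [-0.001, 0.996, 0.09, -0.002]
wrist_force: [-0.4, 0.5, -0.8]
gripper_width: 0.396
```

```bash
python3 pic.py wrist w5; python3 pic.py scene s5
```

```text
(no output)
```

View pics/w5.png

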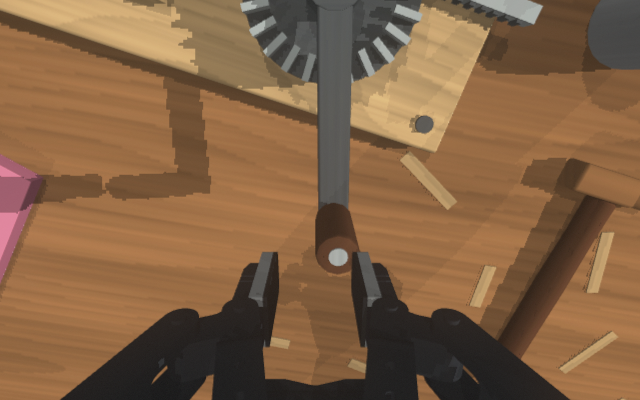

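View pics/s5.png

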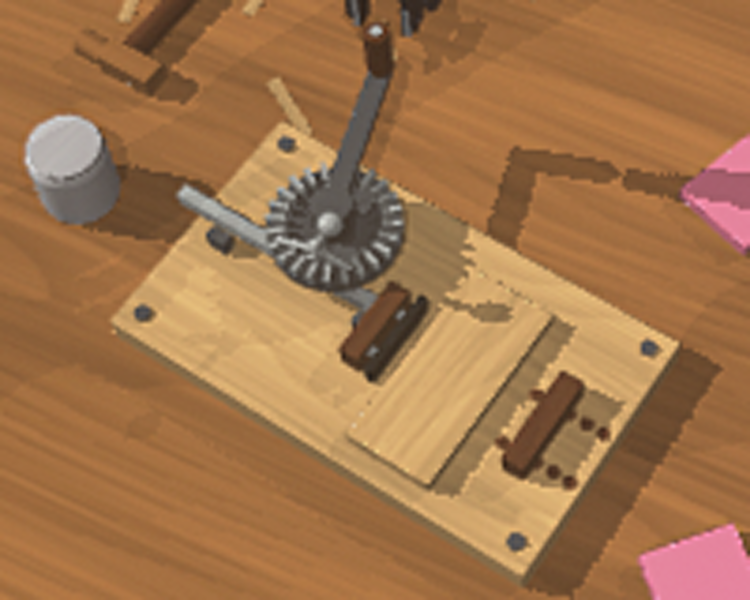

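```bash
cat > wr.py <<'E'
import numpy as np
from scipy.spatial.transform import Rotation as Ro
def wray(d,o,u,v,z):
    q=o["orientation"];R=Ro.from_quat([q[1],q[2],q[3],q[0]]).as_matrix();M=d["mount"]
    C=R@M[:3,3]+o["tool_pos"];r=R@M[:3,:3]@np.linalg.inv(d["K"])@np.array([u,v,1.]);return C+r*(z-C[2])/r[2]
def wproj(d,o,P):
    q=o["orientation"];R=Ro.from_quat([q[1],q[2],q[3],q[0]]).as_matrix();M=d["mount"]
    p=M[:3,:3].T@(R.T@(P-o["tool_pos"])-M[:3,3]);p=d["K"]@p;return p[:2]/p[2]
E
python3 - <<'E'
from station import manip
from wr import *
o=manip.get_obs();d=manip.get_image("wrist")
print(o["tool_pos"],d["mount"].round(3))
print(wray(d,o,338,257,.154),wproj(d,o,np.array(o["tool_pos"])))
from h import *
print(T(np.load("top0.npz"),(457,457),.154))
E
```

```text
[ 0.44047675 -0.15600571  0.17362722] [[ 0.001 -0.945 -0.326  0.085]
 [ 1.     0.001 -0.001 -0.   ]
 [ 0.001 -0.326  0.945 -0.142]
 [ 0.     0.     0.     1.   ]]
[ 0.43838434 -0.16876494  0.154     ] [314.79857281 269.2453491 ]
[ 0.43940144 -0.16788985  0.154     ]
```

>>> carry_out(
  commands=[
    [3.4,[-0.2,-1.2,0],1],
    [3.4,[0,0,0],0],
    [3.4,[0,0,0],0],
    [3.4,[0,0,-1.5],0],
    [3.4,[0,0,-1.5],0],
    [3.4,[0,0,-1.5],0],
    [3.4,[0,0,-1.5],0],
    [3.4,[0,0,0],0],
    [3.4,[0,0,0],0],
  ],
)

```text
time: 5.72
tool_pos: [0.4378, -0.1674, 0.1143]
orientation: [-0.0, 0.995, 0.099, -0.0]
wrist_force: [-0.4, -0.2, 0.1]
gripper_width: 0.399
```

```bash
python3 pic.py wrist w6
```

```text
(no output)
```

View pics/w6.png

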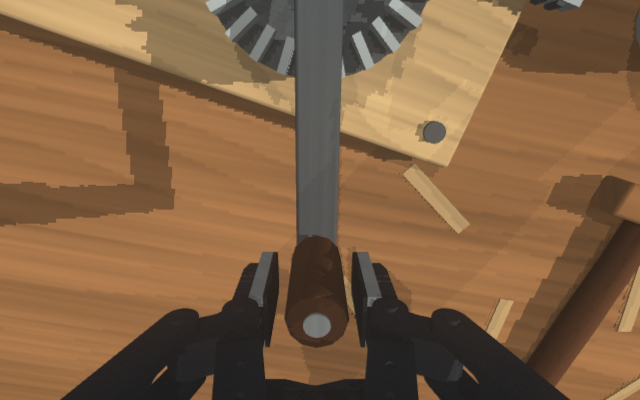

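```bash
cat > arc.py <<'E'
import numpy as np,sys,json
W=np.array([.5765,-.140]);y=-.129
P=lambda h:W+.14*np.array([np.cos(y+np.pi+h),np.sin(y+np.pi+h)])
h0,h1,n=float(sys.argv[1]),float(sys.argv[2]),int(sys.argv[3])
hs=np.linspace(h0,h1,n+1);p=np.array([P(h) for h in hs]);q=np.round((p-p[0])*100,1)
t=np.round(np.degrees(hs-hs[0]),1)
print(p[0],p[-1]);print([[3.4,[round(float(a),1),round(float(b),1),0],round(float(c),1)] for (a,b),c in zip(np.diff(q,axis=0),np.diff(t))])
E
python3 arc.py .33 -.5 11; python3 arc.py -.5 .5 14
```

```text
[ 0.43931856 -0.1679509 ] [ 0.46329373 -0.0576329 ]
[[3.4, [-0.2, 1.0, 0], -4.3], [3.4, [-0.1, 1.1, 0], -4.3], [3.4, [0.0, 1.1, 0], -4.4], [3.4, [0.1, 1.0, 0], -4.3], [3.4, [0.1, 1.1, 0], -4.3], [3.4, [0.3, 1.0, 0], -4.3], [3.4, [0.3, 1.0, 0], -4.4], [3.4, [0.3, 1.0, 0], -4.3], [3.4, [0.5, 0.9, 0], -4.3], [3.4, [0.5, 1.0, 0], -4.3], [3.4, [0.6, 0.8, 0], -4.4]]
[ 0.46329373 -0.0576329 ] [ 0.44602486 -0.19075666]
[[3.4, [-0.6, -0.8, 0], 4.1], [3.4, [-0.5, -0.9, 0], 4.1], [3.4, [-0.4, -0.9, 0], 4.1], [3.4, [-0.4, -0.9, 0], 4.1], [3.4, [-0.3, -1.0, 0], 4.1], [3.4, [-0.2, -0.9, 0], 4.1], [3.4, [-0.2, -1.0, 0], 4.0], [3.4, [-0.1, -1.0, 0], 4.1], [3.4, [0.0, -1.0, 0], 4.1], [3.4, [0.1, -1.0, 0], 4.1], [3.4, [0.1, -1.0, 0], 4.1], [3.4, [0.2, -1.0, 0], 4.1], [3.4, [0.2, -1.0, 0], 4.1], [3.4, [0.4, -0.9, 0], 4.1]]
```

>>> carry_out(
  commands=[
    [3.4,[-0.2,1.0,0],-4.3],
    [3.4,[-0.1,1.1,0],-4.3],
    [3.4,[0.0,1.1,0],-4.4],
    [3.4,[0.1,1.0,0],-4.3],
    [3.4,[0.1,1.1,0],-4.3],
    [3.4,[0.3,1.0,0],-4.3],
    [3.4,[0.3,1.0,0],-4.4],
    [3.4,[0.3,1.0,0],-4.3],
    [3.4,[0.5,0.9,0],-4.3],
    [3.4,[0.5,1.0,0],-4.3],
    [3.4,[0.6,0.8,0],-4.4],
    [3.4,[0,0,0],0],
    [3.4,[0,0,0],0],
  ],
)

```text
time: 6.85
tool_pos: [0.4626, -0.0575, 0.1151]
orientation: [-0.0, 0.951, -0.309, 0.001]
wrist_force: [0.1, -1.2, 0.0]
gripper_width: 0.398
```

```bash
python3 pic.py wrist w7; python3 pic.py scene s7
```

```text
(no output)
```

View pics/w7.png

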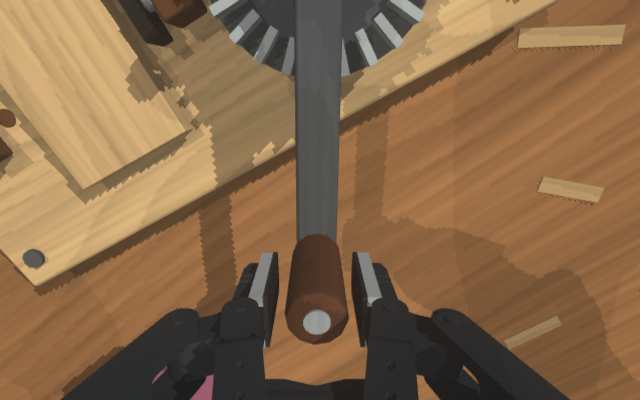

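View pics/s7.png

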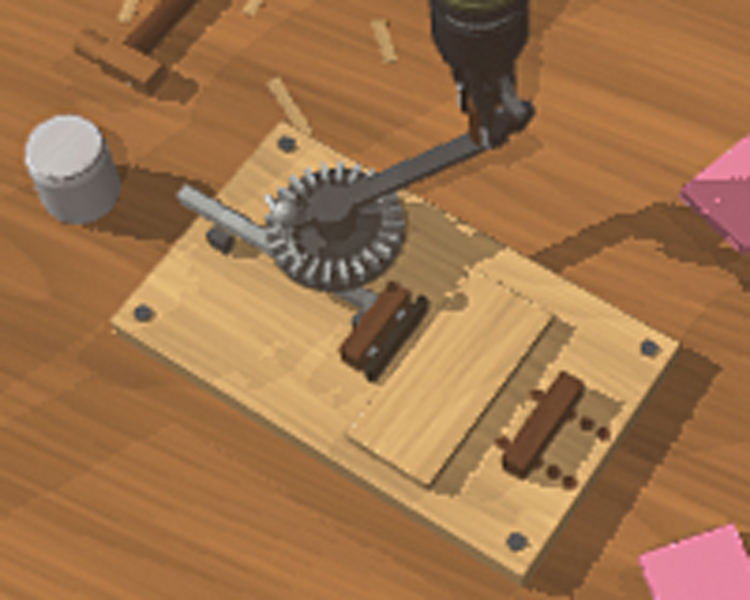

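>>> carry_out(
  commands=[
    [3.4,[-0.6,-0.8,0],4.1],
    [3.4,[-0.5,-0.9,0],4.1],
    [3.4,[-0.4,-0.9,0],4.1],
    [3.4,[-0.4,-0.9,0],4.1],
    [3.4,[-0.3,-1.0,0],4.1],
    [3.4,[-0.2,-0.9,0],4.1],
    [3.4,[-0.2,-1.0,0],4.0],
    [3.4,[-0.1,-1.0,0],4.1],
    [3.4,[0.0,-1.0,0],4.1],
    [3.4,[0.1,-1.0,0],4.1],
    [3.4,[0.1,-1.0,0],4.1],
    [3.4,[0.2,-1.0,0],4.1],
    [3.4,[0.2,-1.0,0],4.1],
    [3.4,[0.4,-0.9,0],4.1],
    [3.4,[0,0,0],0],
    [3.4,[0,0,0],0],
  ],
)

```text
time: 8.28
tool_pos: [0.4438, -0.1911, 0.1144]
orientation: [-0.0, 0.983, 0.182, -0.0]
wrist_force: [-1.1, 2.5, 1.4]
gripper_width: 0.398
```

```bash
python3 pic.py wrist w8; python3 pic.py scene s8
```

```text
(no output)
```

View pics/w8.png

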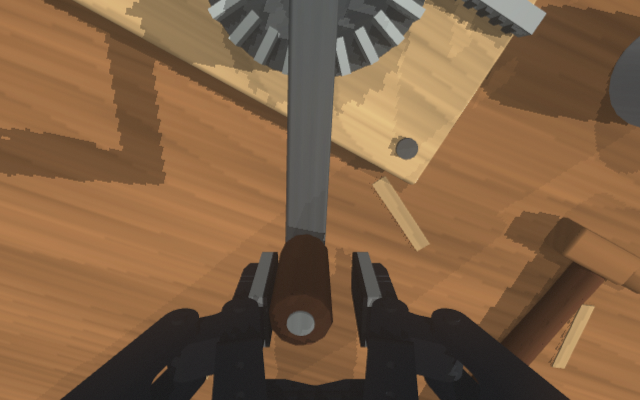

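View pics/s8.png

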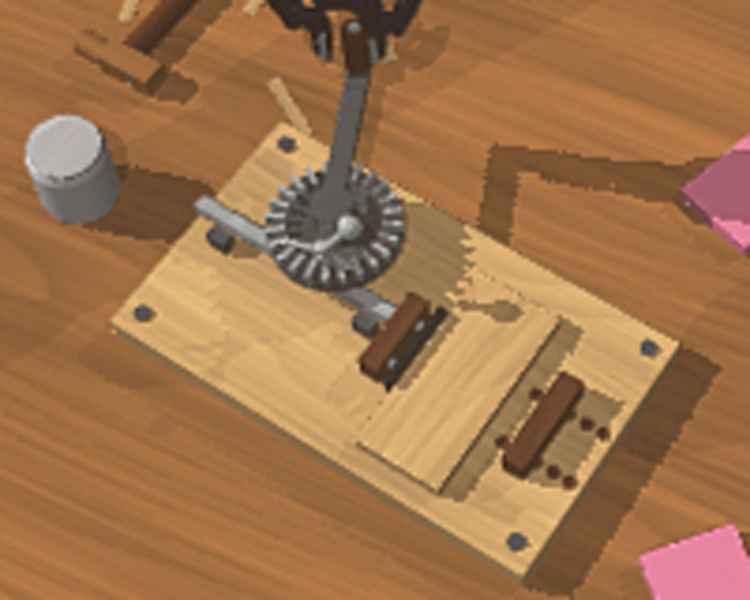

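```bash
python3 - <<'E'
from h import *
b=np.load("scene0.npz")
y=-.129;W=np.array([.577,-.140]);ay=np.array([-np.sin(y),np.cos(y)])
for p,z in [((408,288),.056),((428,297),.056),((200,200),.05),((182,190),.05),((440,487),.046),((428,482),.046)]: print(p,((S(b,p,z)[:2]-W)@ay).round(4))
E
```

```text
(408, 288) 0.0814
(428, 297) 0.1
(200, 200) -0.1177
(182, 190) -0.1368
(440, 487) 0.1989
(428, 482) 0.1887
```

```bash
python3 arc.py .5 -.51 14; python3 arc.py -.51 .5 14
```

```text
[ 0.44602486 -0.19075666] [ 0.46412304 -0.05650497]
[[3.4, [-0.3, 1.0, 0], -4.1], [3.4, [-0.3, 0.9, 0], -4.2], [3.4, [-0.2, 1.0, 0], -4.1], [3.4, [-0.1, 1.0, 0], -4.1], [3.4, [-0.1, 1.0, 0], -4.2], [3.4, [0.1, 1.0, 0], -4.1], [3.4, [0.1, 1.0, 0], -4.1], [3.4, [0.1, 1.0, 0], -4.2], [3.4, [0.3, 1.0, 0], -4.1], [3.4, [0.3, 1.0, 0], -4.1], [3.4, [0.4, 0.9, 0], -4.2], [3.4, [0.4, 0.9, 0], -4.1], [3.4, [0.5, 0.9, 0], -4.1], [3.4, [0.6, 0.8, 0], -4.2]]
[ 0.46412304 -0.05650497] [ 0.44602486 -0.19075666]
[[3.4, [-0.6, -0.8, 0], 4.1], [3.4, [-0.5, -0.9, 0], 4.2], [3.4, [-0.4, -0.9, 0], 4.1], [3.4, [-0.4, -0.9, 0], 4.1], [3.4, [-0.3, -1.0, 0], 4.2], [3.4, [-0.3, -1.0, 0], 4.1], [3.4, [-0.1, -1.0, 0], 4.1], [3.4, [-0.1, -1.0, 0], 4.2], [3.4, [-0.1, -1.0, 0], 4.1], [3.4, [0.1, -1.0, 0], 4.1], [3.4, [0.1, -1.0, 0], 4.2], [3.4, [0.2, -1.0, 0], 4.1], [3.4, [0.3, -1.0, 0], 4.1], [3.4, [0.3, -0.9, 0], 4.2]]
```

>>> carry_out(
  commands=[
    [3.4,[-0.3,1.0,0],-4.1],
    [3.4,[-0.3,0.9,0],-4.2],
    [3.4,[-0.2,1.0,0],-4.1],
    [3.4,[-0.1,1.0,0],-4.1],
    [3.4,[-0.1,1.0,0],-4.2],
    [3.4,[0.1,1.0,0],-4.1],
    [3.4,[0.1,1.0,0],-4.1],
    [3.4,[0.1,1.0,0],-4.2],
    [3.4,[0.3,1.0,0],-4.1],
    [3.4,[0.3,1.0,0],-4.1],
    [3.4,[0.4,0.9,0],-4.2],
    [3.4,[0.4,0.9,0],-4.1],
    [3.4,[0.5,0.9,0],-4.1],
    [3.4,[0.6,0.8,0],-4.2],
    [3.4,[0,0,0],0],
  ],
)

```text
time: 9.63
tool_pos: [0.4645, -0.0553, 0.1143]
orientation: [-0.0, 0.949, -0.316, 0.001]
wrist_force: [0.4, -0.5, -0.1]
gripper_width: 0.399
```

>>> carry_out(
  commands=[
    [3.4,[-0.6,-0.8,0],4.1],
    [3.4,[-0.5,-0.9,0],4.2],
    [3.4,[-0.4,-0.9,0],4.1],
    [3.4,[-0.4,-0.9,0],4.1],
    [3.4,[-0.3,-1.0,0],4.2],
    [3.4,[-0.3,-1.0,0],4.1],
    [3.4,[-0.1,-1.0,0],4.1],
    [3.4,[-0.1,-1.0,0],4.2],
    [3.4,[-0.1,-1.0,0],4.1],
    [3.4,[0.1,-1.0,0],4.1],
    [3.4,[0,0,0],0],
    [3.4,[0,0,0],0],
  ],
)

```text
time: 10.63
tool_pos: [0.4354, -0.152, 0.1143]
orientation: [-0.0, 0.999, 0.038, 0.0]
wrist_force: [0.5, 1.6, 0.5]
gripper_width: 0.397
```

```bash
python3 pic.py wrist w9; python3 pic.py scene s9;python3 pic.py top t9
```

```text
(no output)
```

View pics/s9.png

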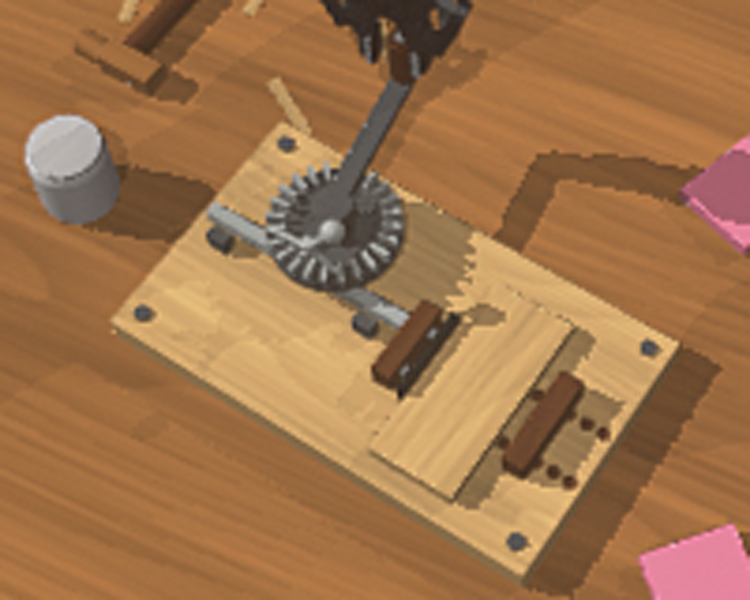

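View pics/t9.png

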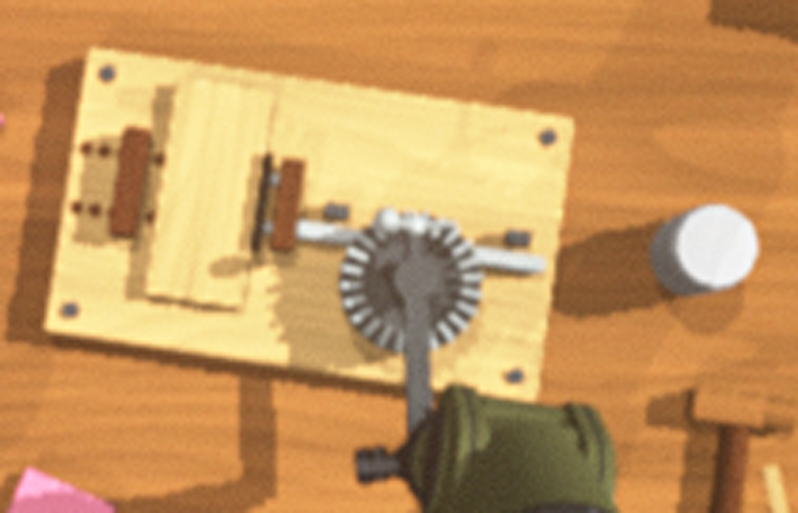

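```bash
cat > gap.py <<'E'
from h import *
a=np.load("top0.npz");b=np.load("scene0.npz")
y=-.129;W=np.array([.577,-.140]);ay=np.array([-np.sin(y),np.cos(y)])
cy=lambda X:round(float((X[:2]-W)@ay),4)
E
python3 - <<'E'
from gap import *
print("top blank L",[cy(T(a,p,.046)) for p in [(178,85),(147,297)]],"dog",[cy(T(a,p,.056)) for p in [(150,130),(138,238)]])
print("top pad",[cy(T(a,p,.056)) for p in [(263,157),(252,247)]])
print("scene blank",[cy(S(b,p,.046)) for p in [(455,498),(579,330)]],"dog",[cy(S(b,p,.056)) for p in [(503,463),(560,373)]],"rod",cy(S(b,(213,208),.05)))
E
```

```text
top blank L [0.2067, 0.206] dog [0.2234, 0.2199]
top pad [0.129, 0.1272]
scene blank [0.2138, 0.2174] dog [0.2315, 0.2275] rod -0.1035
```

>>> carry_out(
  commands=[
    [3.4,[0.1,-1.0,0],4.2],
    [3.4,[0.2,-1.0,0],4.1],
    [3.4,[0.3,-1.0,0],4.1],
    [3.4,[0.3,-0.9,0],4.2],
    [3.4,[0,0,0],0],
    [3.4,[0,0,0],0],
  ],
)

```text
time: 11.28
tool_pos: [0.4444, -0.1906, 0.1142]
orientation: [-0.0, 0.983, 0.182, -0.0]
wrist_force: [-0.6, 2.4, 2.1]
gripper_width: 0.398
```

>>> carry_out(
  commands=[
    [3.4,[-0.3,1.0,0],-4.1],
    [3.4,[-0.3,0.9,0],-4.2],
    [3.4,[-0.2,1.0,0],-4.1],
    [3.4,[-0.1,1.0,0],-4.1],
    [3.4,[-0.1,1.0,0],-4.2],
    [3.4,[0.1,1.0,0],-4.1],
    [3.4,[0.1,1.0,0],-4.1],
    [3.4,[0.1,1.0,0],-4.2],
    [3.4,[0.3,1.0,0],-4.1],
    [3.4,[0.3,1.0,0],-4.1],
    [3.4,[0.4,0.9,0],-4.2],
    [3.4,[0.4,0.9,0],-4.1],
    [3.4,[0,0,0],0],
    [3.4,[0,0,0],0],
  ],
)

```text
time: 12.45
tool_pos: [0.4522, -0.0737, 0.1143]
orientation: [0.0, 0.969, -0.245, 0.001]
wrist_force: [-0.1, 1.0, 0.7]
gripper_width: 0.397
```

```bash
python3 pic.py wrist w10; python3 pic.py scene s10;python3 pic.py top t10
```

```text
(no output)
```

View pics/s10.png

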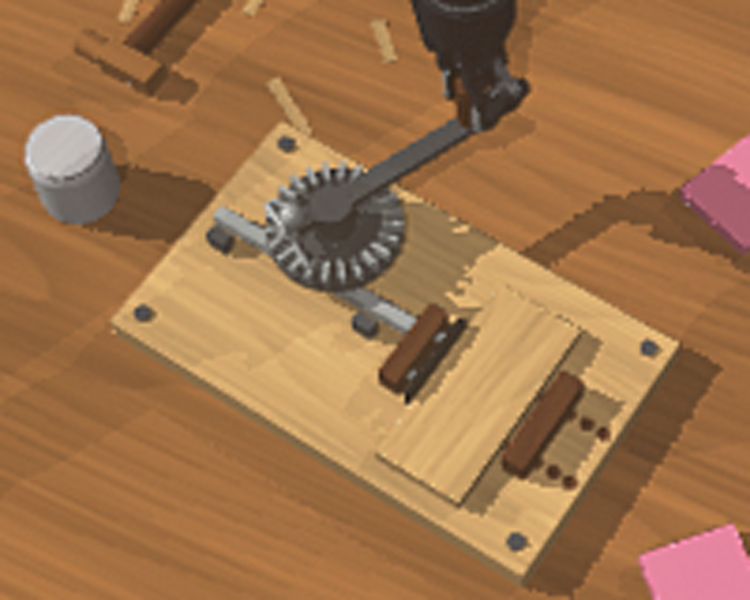

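View pics/t10.png

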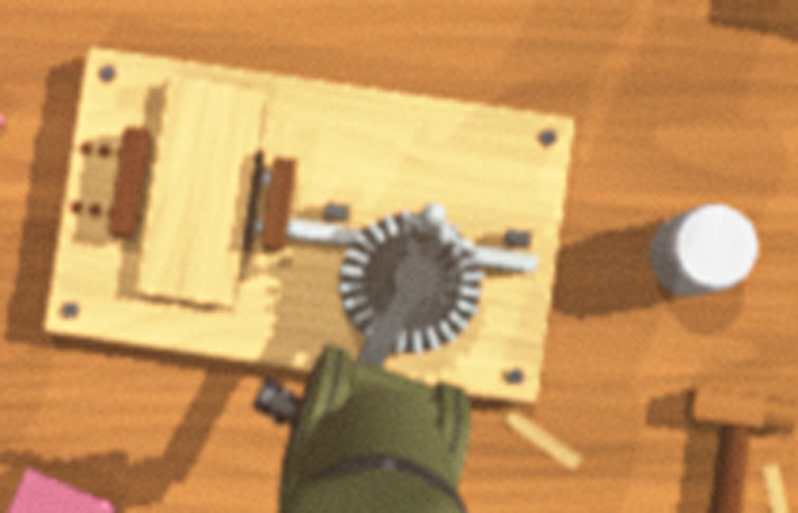

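View pics/w10.png

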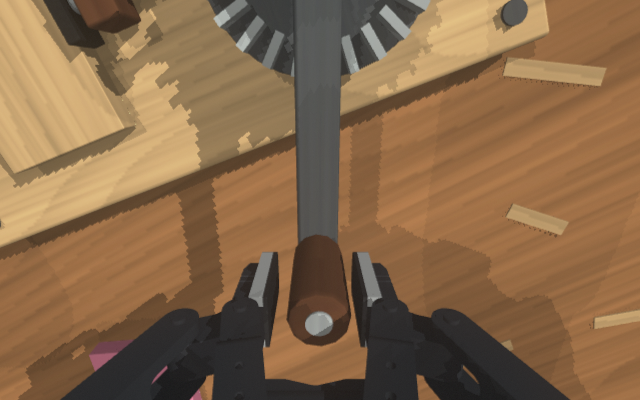

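```bash
python3 - <<'E'
from gap import *
print("top blank L",[cy(T(a,p,.046)) for p in [(168,82),(139,296)]],"R",[cy(T(a,p,.046)) for p in [(264,95),(235,308)]],"dog",[cy(T(a,p,.056)) for p in [(150,130),(138,238)]])
print("top pad",[cy(T(a,p,.056)) for p in [(256,155),(245,248)]])
print("scene blank",[cy(S(b,p,.046)) for p in [(462,505),(586,333)]],"dog",[cy(S(b,p,.056)) for p in [(503,463),(560,373)]],"rod",cy(S(b,(218,212),.05)))
E
python3 arc.py -.4 .5 22
```

```text
top blank L [0.2153, 0.2126] R [0.1354, 0.1336] dog [0.2234, 0.2199]
top pad [0.1348, 0.1327]
scene blank [0.2216, 0.2236] dog [0.2315, 0.2275] rod -0.0975
[ 0.4556363  -0.06934616] [ 0.44602486 -0.19075666]
[[3.4, [-0.3, -0.5, 0], 2.3], [3.4, [-0.2, -0.5, 0], 2.4], [3.4, [-0.3, -0.5, 0], 2.3], [3.4, [-0.2, -0.6, 0], 2.4], [3.4, [-0.2, -0.5, 0], 2.3], [3.4, [-0.2, -0.5, 0], 2.4], [3.4, [-0.1, -0.6, 0], 2.3], [3.4, [-0.1, -0.6, 0], 2.4], [3.4, [-0.1, -0.5, 0], 2.3], [3.4, [-0.1, -0.6, 0], 2.3], [3.4, [-0.1, -0.6, 0], 2.4], [3.4, [0.0, -0.5, 0], 2.3], [3.4, [0.0, -0.6, 0], 2.4], [3.4, [0.0, -0.6, 0], 2.3], [3.4, [0.0, -0.5, 0], 2.4], [3.4, [0.1, -0.6, 0], 2.3], [3.4, [0.1, -0.6, 0], 2.3], [3.4, [0.1, -0.5, 0], 2.4], [3.4, [0.1, -0.6, 0], 2.3], [3.4, [0.2, -0.6, 0], 2.4], [3.4, [0.1, -0.5, 0], 2.3], [3.4, [0.2, -0.5, 0], 2.4]]
```

>>> carry_out(
  commands=[
    [3.4,[-0.3,-0.5,0],2.3],
    [3.4,[-0.2,-0.5,0],2.4],
    [3.4,[-0.3,-0.5,0],2.3],
    [3.4,[-0.2,-0.6,0],2.4],
    [3.4,[-0.2,-0.5,0],2.3],
    [3.4,[-0.2,-0.5,0],2.4],
    [3.4,[-0.1,-0.6,0],2.3],
    [3.4,[-0.1,-0.6,0],2.4],
    [3.4,[-0.1,-0.5,0],2.3],
  ],
)

```text
time: 13.35
tool_pos: [0.4347, -0.1217, 0.1143]
orientation: [-0.001, 0.998, -0.064, 0.0]
wrist_force: [1.8, 5.7, 1.2]
gripper_width: 0.398
```

```bash
cat > look.py <<'E'
import sys,numpy as np,cv2
from station import manip
tag=sys.argv[1];F=[]
for n in ["wrist","scene","top"]*2:
    d=manip.get_image(n);c=d["color"];o=manip.get_obs();F.append(o["wrist_force"])
    if n=="top": c=cv2.resize(c[130:215,275:375],None,fx=7,fy=7,interpolation=cv2.INTER_CUBIC)
    if n=="scene": c=cv2.resize(c[205:280,275:365],None,fx=8,fy=8,interpolation=cv2.INTER_CUBIC)
    cv2.imwrite(f"pics/{n[0]}{tag}.png",c)
print(o["time"],o["tool_pos"].round(4),o["orientation"].round(3),np.mean(F,0).round(2),np.std(F,0).round(2))
E
python3 look.py 11
```

```text
13.65 [ 0.4347 -0.1217  0.1143] [-0.     0.998 -0.065 -0.   ] [0.11 2.83 0.68] [0.44 0.54 0.4 ]
```

View pics/t11.png

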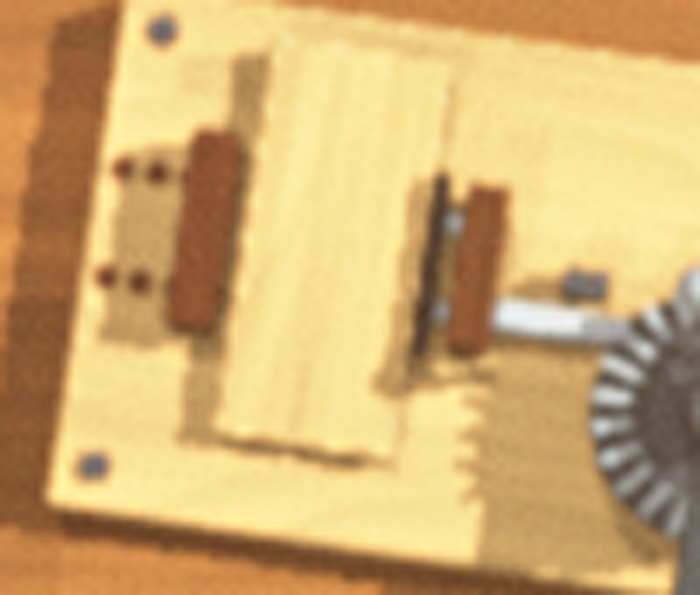

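View pics/s11.png

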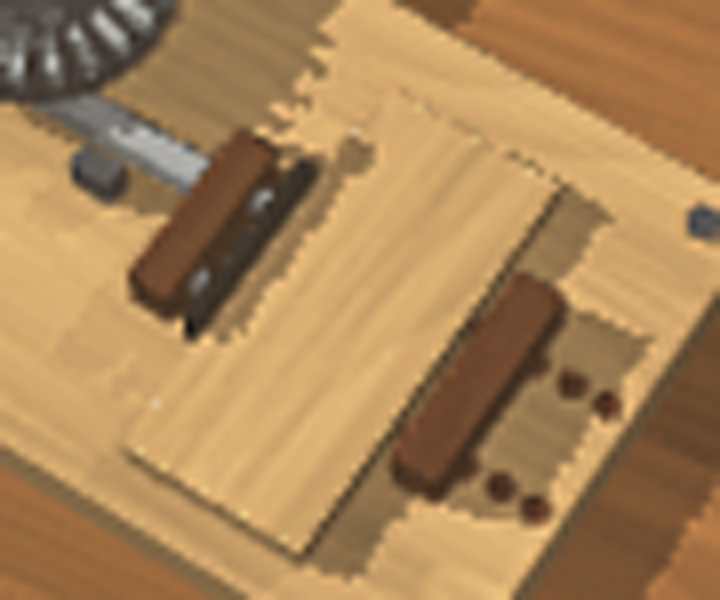

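View pics/w11.png

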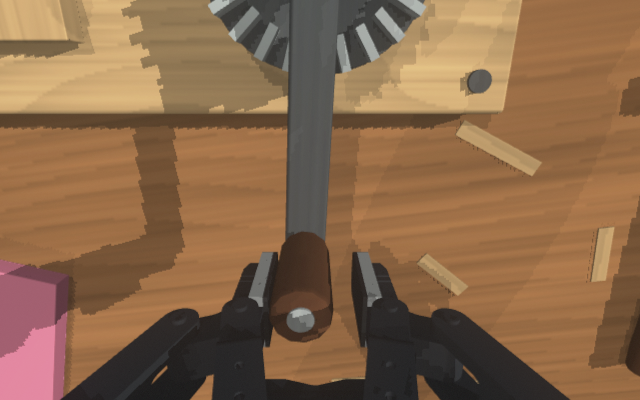

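```bash
cat >> gap.py <<'E'
S8=lambda p,z:cy(ray(b,p[0]/8+275-.44,p[1]/8+205-.44,z))
T7=lambda p,z:cy(ray(a,p[0]/7+275-.43,p[1]/7+130-.43,z))
E
python3 - <<'E'
from gap import *
print([S8(p,.046) for p in [(300,557),(567,187)]],"dog",[S8(p,.056) for p in [(395,455),(520,273)]],"pad",[S8(p,.056) for p in [(190,338),(318,162)]])
print([T7(p,.046) for p in [(275,35),(220,430)]],"dog",[T7(p,.056) for p in [(242,140),(213,333)]],"pad",[T7(p,.056) for p in [(432,175),(412,355)]])
E
```

```text
[0.2196, 0.2217] dog [0.2292, 0.2284] pad [0.1396, 0.1388]
[0.2159, 0.2138] dog [0.2228, 0.2228] pad [0.1373, 0.1345]
```

>>> carry_out(
  commands=[
    [3.4,[-0.1,-0.6,0],2.3],
    [3.4,[-0.1,-0.6,0],2.4],
    [3.4,[0.0,-0.5,0],2.3],
    [3.4,[0.0,-0.6,0],2.4],
    [3.4,[0.0,-0.6,0],2.3],
  ],
)

```text
time: 14.07
tool_pos: [0.4327, -0.1494, 0.1143]
orientation: [-0.001, 0.999, 0.039, -0.0]
wrist_force: [-0.6, 5.6, 2.8]
gripper_width: 0.399
```

```bash
python3 look.py 12
```

```text
14.3667 [ 0.4325 -0.1505  0.1143] [-0.     0.999  0.037 -0.   ] [-0.34  3.88  2.55] [0.6  0.6  0.47]
```

View pics/t12.png

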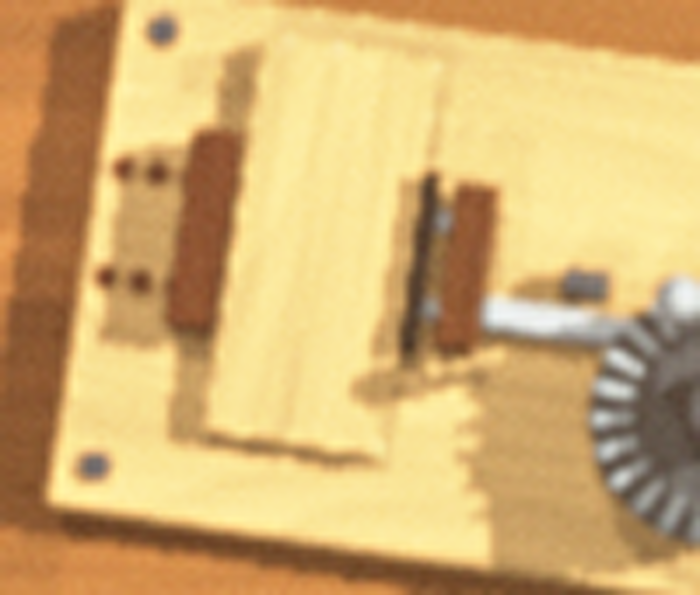

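View pics/s12.png

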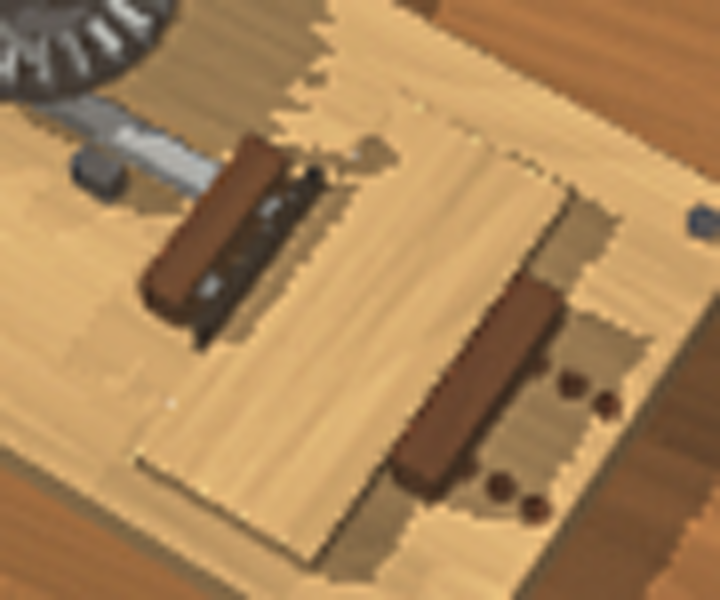

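>>> carry_out(
  commands=[
    [3.4,[0.2,-0.6,0],2.4],
    [3.4,[0.2,-0.5,0],2.3],
  ],
)

```text
time: 14.53
tool_pos: [0.4361, -0.1605, 0.1142]
orientation: [-0.001, 0.997, 0.08, -0.001]
wrist_force: [-0.5, 6.0, 4.6]
gripper_width: 0.399
```

```bash
python3 look.py 13
```

```text
14.8333 [ 0.4367 -0.1616  0.1142] [ 0.     0.997  0.078 -0.   ] [-0.26  3.89  3.21] [0.5  0.6  0.24]
```

View pics/t13.png

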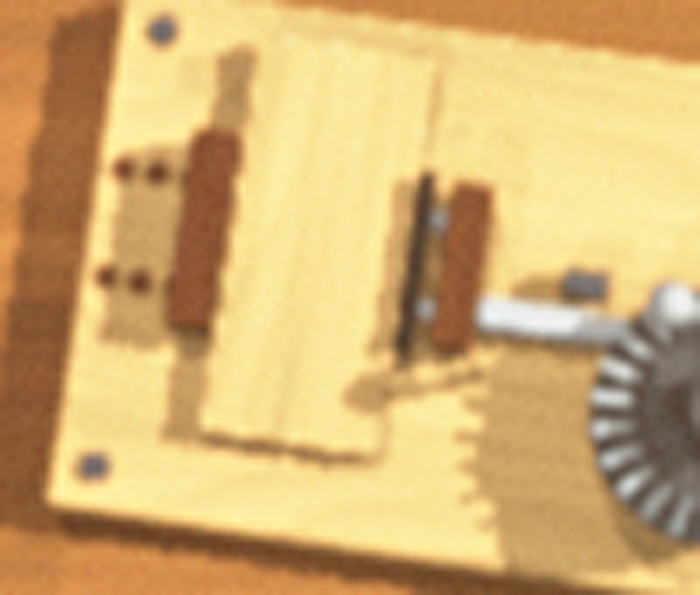

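View pics/s13.png

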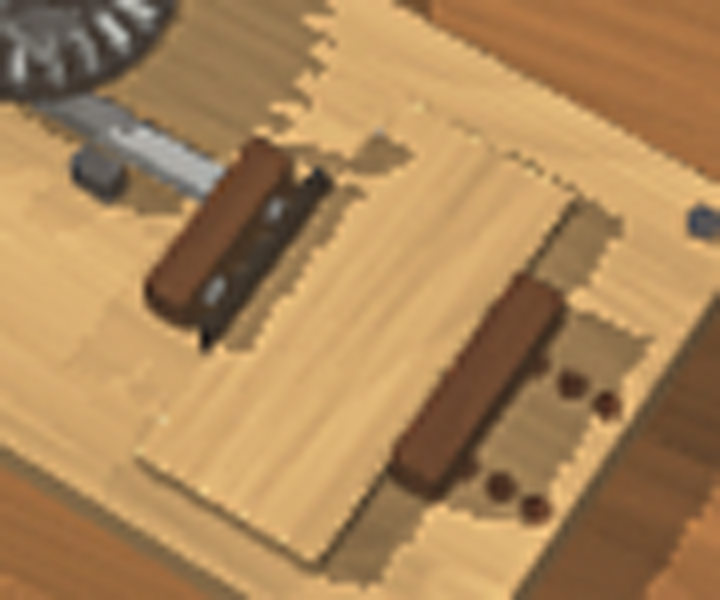

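>>> carry_out(
  commands=[
    [3.4,[0.1,-0.5,0],2.3],
    [3.4,[0,0,0],0],
    [3.4,[0,0,0],0],
  ],
)

```text
time: 15.08
tool_pos: [0.4375, -0.1665, 0.1142]
orientation: [-0.0, 0.995, 0.098, -0.0]
wrist_force: [-1.1, 3.5, 4.0]
gripper_width: 0.398
```

```bash
python3 look.py 14
```

```text
15.3833 [ 0.4375 -0.1665  0.1142] [-0.     0.995  0.098 -0.   ] [-1.28  4.78  3.87] [0.49 0.51 0.5 ]
```

>>> carry_out(
  commands=[
    [3.4,[0.1,-0.5,0],2.3],
    [3.4,[0,0,0],0],
    [3.4,[0,0,0],0],
  ],
)

```text
time: 15.63
tool_pos: [0.4385, -0.1715, 0.1142]
orientation: [-0.0, 0.993, 0.118, -0.0]
wrist_force: [-2.0, 5.7, 4.3]
gripper_width: 0.398
```

```bash
python3 look.py 15
```

```text
15.9333 [ 0.4385 -0.1715  0.1142] [-0.     0.993  0.118 -0.   ] [-1.53  4.53  4.04] [0.45 0.44 0.4 ]
```

View pics/t15.png

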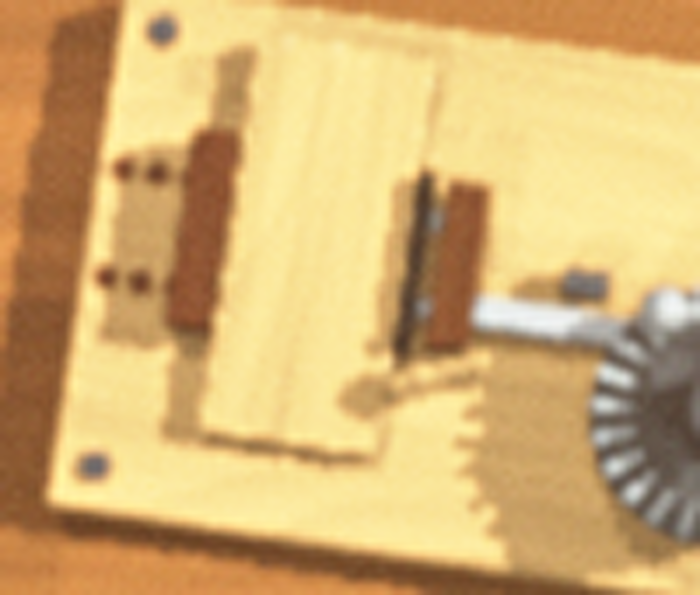

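View pics/s15.png

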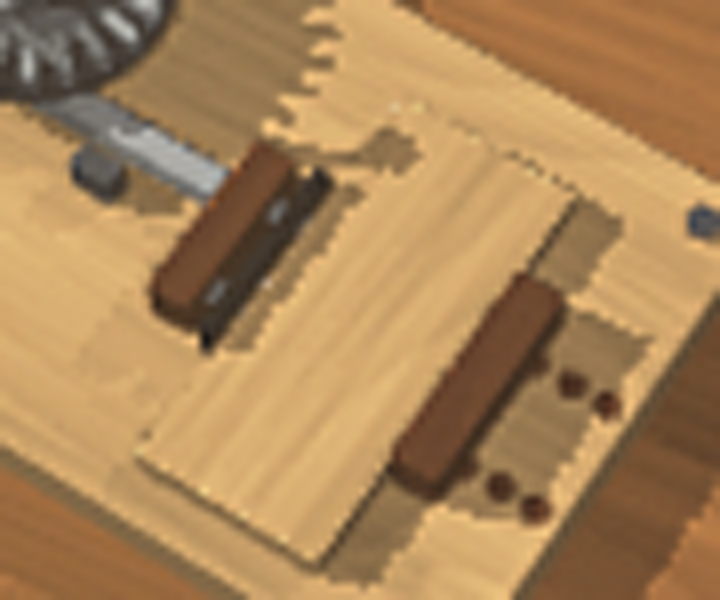

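```bash
cat > meas.py <<'E'
import cv2,numpy as np,sys
def prof(f,which):
    im=cv2.imread(f).astype(np.float32)
    return im
# brown block centroid along direction & pad centroid (dark), from t* (7x; ~2.9mm*... )
for n in sys.argv[1:]:
    im=cv2.imread(f"pics/t{n}.png"); hsv=cv2.cvtColor(im,cv2.COLOR_BGR2HSV)
    row=slice(205,325)
    R=im[row,380:540].astype(float); H=hsv[row,380:540]
    # shear rows so that edges are vertical: slope from pad (432,175)->(412,355)
    out=[]
    for i in range(R.shape[0]):
        sh=(i)*20/180.
        M=np.interp(np.arange(160)-sh+0, np.arange(160), R[i,:,1]); out.append(M)
    p=np.mean(out,0)
    # left edge of the pad, right edge of block: half-level crossings
    mid=(p.min()+p.max())/2
    x=np.where(np.diff(np.sign(p-115)))[0]; print(n,[round(float(k+(115-p[k])/(p[k+1]-p[k])),1) for k in x])
E
python3 meas.py 11 12 13 14 15
```

```text
11 [47.6, 72.3, 78.6, 123.1]
12 [36.9, 60.7, 67.6, 111.7]
13 [32.1, 54.8, 64.3, 107.1]
14 [31.9, 55.6, 60.6, 105.2]
15 [31.8, 103.0]
```

>>> carry_out(
  commands=[
    [3.4,[0.1,-0.5,0],2.3],
    [3.4,[0,0,0],0],
    [3.4,[0,0,0],0],
  ],
)

```text
time: 16.18
tool_pos: [0.4393, -0.1762, 0.1142]
orientation: [-0.0, 0.99, 0.138, -0.0]
wrist_force: [-1.6, 6.1, 4.2]
gripper_width: 0.401
```

```bash
python3 look.py 16; python3 meas.py 15 16
```

```text
16.4833 [ 0.4393 -0.1762  0.1142] [-0.     0.99   0.138 -0.   ] [-1.67  5.95  4.49] [0.22 0.67 0.56]
15 [31.8, 103.0]
16 [31.6, 101.0]
```

>>> carry_out(
  commands=[
    [3.4,[0,-0.2,0],0.8],
    [3.4,[0,0,0],0],
    [3.4,[0,0,0],0],
    [3.4,[-0.1,0.3,0],0],
    [3.4,[0,0.3,0],0],
    [3.4,[0,0,0],0],
  ],
)

```text
time: 16.98
tool_pos: [0.4392, -0.1735, 0.1142]
orientation: [0.001, 0.989, 0.145, 0.0]
wrist_force: [0.1, 0.4, -0.0]
gripper_width: 0.399
```

```bash
python3 look.py 17; python3 meas.py 16 17
```

```text
17.2833 [ 0.4389 -0.1735  0.1142] [0.    0.989 0.145 0.   ] [-0.27  0.71  0.17] [0.26 0.61 0.8 ]
16 [31.6, 101.0]
17 [31.8, 100.7]
```

View pics/w17.png

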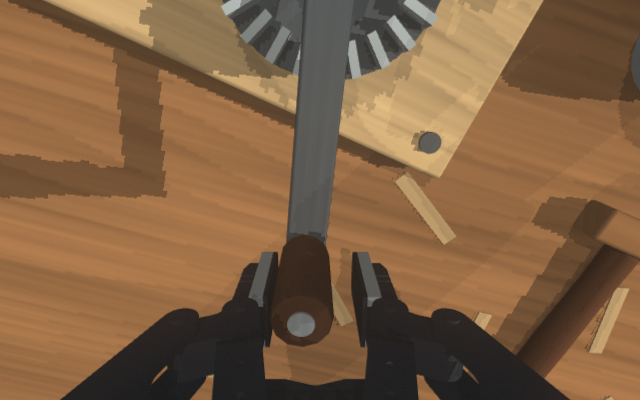

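View pics/t17.png

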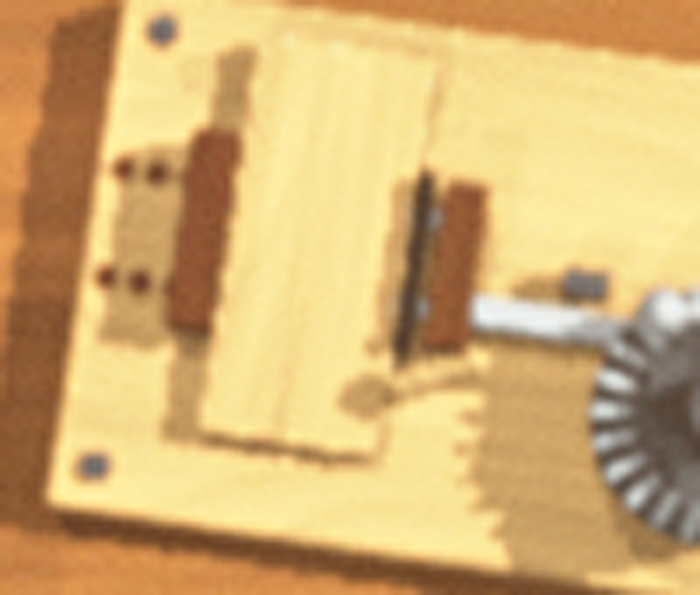

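>>> carry_out(
  commands=[
    [3.4,[0,0.3,0],0],
    [3.4,[0,0,0],0],
  ],
)

```text
time: 17.45
tool_pos: [0.4388, -0.1696, 0.1142]
orientation: [-0.0, 0.989, 0.145, 0.0]
wrist_force: [-0.5, -0.6, -0.4]
gripper_width: 0.397
```

```bash
python3 look.py 18; python3 meas.py 16 18
```

```text
17.75 [ 0.4388 -0.17    0.1143] [0.    0.989 0.145 0.   ] [ 0.41 -0.17  0.22] [0.46 0.42 0.56]
16 [31.6, 101.0]
18 [31.6, 100.7]
```

View pics/w18.png

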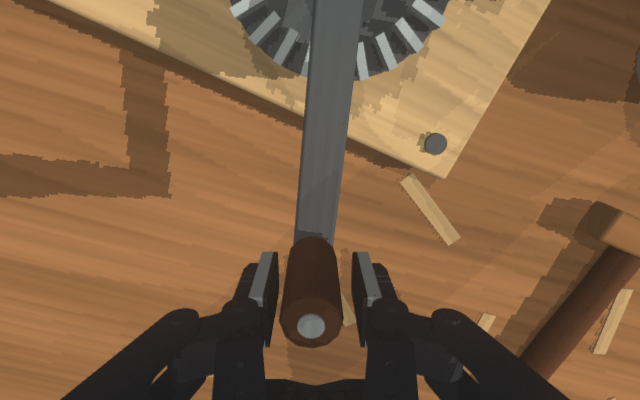

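View pics/w16.png

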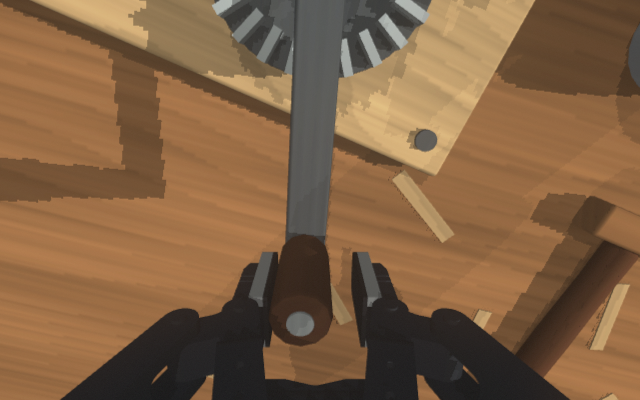

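>>> carry_out(
  commands=[
    [3.8,[0,0.1,0],0],
    [3.8,[0,0,0],0],
    [3.8,[0,0,1.5],0],
    [3.8,[0,0,2],0],
    [3.8,[0,0,2.5],0],
    [3.8,[0,0,3],0],
    [3.8,[0,0,3],0],
    [3.8,[0,-3,0],0],
    [3.8,[-1,-4,0],0],
    [3.8,[-1,-4,0],0],
    [3.8,[-1,-4,0],0],
    [3.8,[0,0,0],0],
    [3.8,[0,0,0],0],
    [3.8,[0,0,0],0],
    [3.8,[0,0,0],0],
  ],
)

```text
time: 19.0
tool_pos: [0.4093, -0.3173, 0.2342]
orientation: [-0.001, 0.989, 0.146, 0.0]
wrist_force: [0.4, 0.2, 0.0]
gripper_width: 0.447
```

```bash
python3 look.py 19; python3 meas.py 12 16 19; python3 pic.py top tf; python3 pic.py scene sf
```

```text
19.3 [ 0.4091 -0.3182  0.2343] [-0.     0.989  0.146  0.   ] [-0.09  0.04  0.13] [0.51 0.31 0.55]
12 [36.9, 60.7, 67.6, 111.7]
16 [31.6, 101.0]
19 [31.6, 100.7]
```

View pics/tf.png

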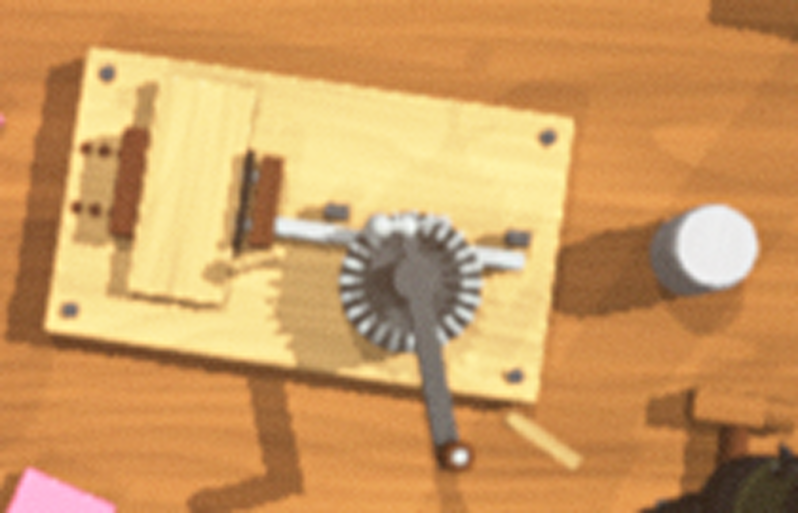

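View pics/sf.png

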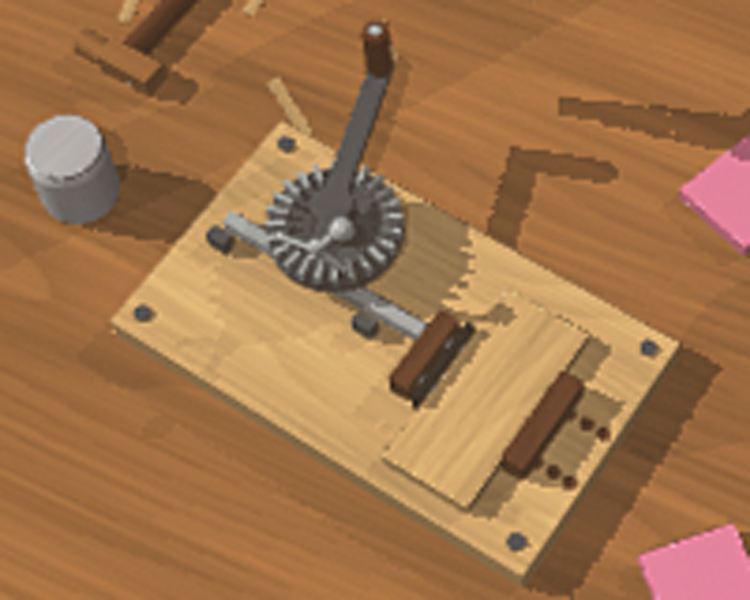

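The final pictures show the blank against the dog (top view near (140,190)), the pawl ball leaning towards the jaws (top view (385,224)), and the handle standing free. The pad compression has not changed since I let go, so I am handing in.

```bash
python3 -c "
from station import manip
print(manip.close_job())"
```

```text
the job is handed in; nothing more can be done
None
```

The blank is clamped against the dog at an estimated 15 N (10 to 25 wanted), and the pawl is still flipped towards the jaws. I handed the job in at about 19 s of the 72 s allowed. No verdict was reported.

- **What I did:** I tipped the pawl lever over with the closed fingers. That push also swung the handle by about 0.2 rad, but the wheel and jaw did not move. With the fingers loosely around the knob, I then made three tightening strokes, the last in small steps. Finally I backed off, lifted clear and moved away.
- **Clamping force:** The top view shows the sprung pad compressed by about 2.6 mm, which gives about 15 N. The wrist force pointed slightly lower, at about 11 to 13 N before the last 2 mm nudge of the knob. The handle travel pointed higher, at about 19 N. All three lie within 10 to 25 N. None is a direct reading of the force on the blank.
- **After letting go:** The compression was unchanged, the blank was still against the dog, the wrist force was about zero and nothing was touching. The tin, the part of the mallet in view and the pink look-alikes at the picture edges looked unmoved. I did not check the offcut in the last pictures, but the arm never went near it.

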